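# Ring on the cradle post, capsule dish turned and held

### The job

Get the headset cradle ready for fitting: slip the black rubber ear cushion ring over the cradle's upright post until it lies fully down on the round seat, and let go of it. Then pick up the shallow metal dish by its arched handle with the loose ball-shaped mic capsule in it, turn it a quarter turn (either way) from how it stood on its mat, so that the handle runs across the mat's long direction, and finish still holding it still and level just above the tip of the post, centred over it and touching neither post nor ring. Keep the dish level and the capsule in its middle all the way, and leave the gate and the other things on the desk where they are.

Things in the scene. Friction and masses are not known exactly. Their poses are not given: they have to be found in the camera images.
- ring: Ear cushion ring, black rubber, lying flat on the desk: outer diameter 62 mm, hole diameter 25 mm, 16 mm thick, 35 g. Origin: centre of its underside; z is its axis, up. The larger, thinner-walled black ring (100 mm) is a tape roll, not this.
- cradle: Fixed headset cradle: wooden base 120 x 130 mm (x, y), 10 mm thick, origin at the centre of its underside on the desk, z up. At its centre a black pedestal 44 mm across rises to 30 mm (the seat), on it an upright aluminium post 20 mm across, tip at 85 mm (top 5 mm tapered). On its -x side, 98 mm from the post, two 70 mm high gateposts at y = +-58 mm with a small gate.
- seat (a point): Point on the post's axis at the height of the seat (pedestal top), 30 mm above the desk.
- post_tip (a point): Tip of the upright post, 85 mm above the desk.
- gate_end (a point): Upper free end of the swinging gate leaf (leaf 106 mm long, 10 to 68 mm above the desk, light wood), hinged at the gatepost at the cradle's +y side and standing open at some angle away from the post. To be left alone.
- mat: Fixed cork mat under the dish, 180 mm (x) by 130 mm (y), 4 mm thick; origin at the centre of its underside on the desk. At the start the dish stands on it with its handle along the mat's x (long) direction.
- dish: Loose shallow aluminium dish, 114 mm across, rim 20 mm high, floor sloping 10 degrees down to the middle; 0.11 to 0.21 kg. Origin: centre of its underside, z up. Rigid arched dark steel handle over it: uprights at x = +-58 mm, straight crossbar along x, 10 mm wide (y), 78 to 90 mm above the underside, well lifted by a pinch at its middle.
- handle (a point): Centre of the handle's crossbar, 84 mm above the dish's underside, right above the dish's centre.
- capsule_center (a point): Centre of the ball-shaped silver mic capsule, diameter 26 mm, about 30 g, which lies loose in the middle of the dish and rolls if the dish is tilted or jerked; its top is about 31 mm above the dish's underside.
- belt_pack: Bystander: grey plastic belt pack lying flat, 62 x 95 mm, 24 mm high; origin at the centre of its underside.
- jack_adapter: Bystander: small brass jack adapter lying flat, 51 mm long, 14 mm high; origin under its square middle.
- tape_roll: Bystander: black roll lying flat, outer diameter 100 mm, hole 76 mm, 24 mm high; origin at the centre of its underside.
- screwdriver: Bystander: screwdriver 170 mm long lying along its x.
- tin: Bystander: small closed jar, diameter 60 mm, 50 mm high; origin at the centre of its underside.
- battery_pack: Bystander: black battery pack, 60 x 32 mm, 34 mm high; origin at the centre of its underside.
Not all that is in view belongs to the job. Of the things shaped like the mat, the cork one is meant. Several things look just like the ring: the one meant starts nearest to the robot's base.

How it is judged:
By the outcome, as a careful person would: the job done as asked, in the order asked, and still so for the second after the job is handed in, while the arm keeps its last pose, push and grip.
It also fails if it takes over 72 s, if anything falls off the work surface, if the arm or the gripper's body presses on something with over 40 N, if the wrist force passes 120 N, or if a joint passes its speed limit or range.

### The arm

A 7-joint arm with a two-finger parallel gripper is mounted at the origin on the work surface. World frame = base frame: x ahead of the robot, y to its left, z up, the work surface at z = 0. Lengths are in m, angles in rad, forces in N, time in s.
With the tool pointing down it reaches from about 0.425 to 0.925 m from the base axis. Payload 6.8 kg.
Tool frame: the origin (TCP) lies at the very end of the fingers, on their centre line; the grasp point (between the pads) lies 19 mm behind it; z points along the fingers, y is the line along which they close (so a half turn about z gives the same grasp; the last joint's range is limited). The gripper opens to 88 mm and grips with 3 to 60 N. Pads are 20 mm wide; open, the fingers measure 115 mm over their backs; the gripper's body (75 mm by 178 mm) begins 61 mm behind the grasp point.
Start: joints at [-1.212, 0.477, 0.022, 1.555, -0.011, 1.109, -0.083], TCP at [0.304, 0.603, 0.223] pointing down, gripper open.
Joint ranges: [-2.96, 2.96], [-0.34, 2.1], [-1.41, 1.46], [0.24, 2.44], [-1.37, 4.51], [0.17, 1.92], [-2.96, 2.96]. Speed limits (rad/s): [2.39, 2.39, 3.14, 3.14, 3.14, 3.14, 3.14].

### API

Orientations are given as a unit quaternion [x, y, z, w].
In Python, from station import arm, cams, job gives the robot as it stands. The module is installed in compiled form; this text tells all that it offers.
- The arm moves only by the tool play_rows, never from a script. Its argument "commands" is one flat list of numbers, 7 for each row, row after row: the shift along the tool's x, y, z in m, then the turn, a rotation vector about the tool's x, y, z in rad, then the closure in counts, from 0 (fully open) to 255 (shut). In form: [x, y, z, ax, ay, az, grip, x, y, z, ax, ay, az, grip, ...]. A call has 1 to 8 rows; each row shifts and turns the commanded pose from where the row before left it, along the tool's axes as they then stand; what a row does not reach is not made up. A row lasts 1/10 s, in which the tool goes at most 50 mm and 8.59 degrees, less where a joint would pass 70% of its speed; a pose out of reach is approached as far as the arm can. A call is refused whole if a number of a shift passes 0.05 or a number of a turn 0.15, either way. A call with a gripper value outside its range is refused whole. The fingers move at their own pace and stop on an object; "squeeze" is the grip in N (left out, the last holds). Time passes only in rows, so rows that do not move let the fingers close. It gives the time, the measured TCP pose, the force, the opening and the grip force at its end, in the units of the state.
- arm.get_state(): the state, without advancing time (a new reading comes with each control period).
- cams.snapshot(name): name is "scene" or "top"; returns the picture (480x640x3 uint8, red, green, blue); there is no depth.
- cams.camera_model(name): a dict with "K" (3x3 intrinsics, pixels), "world_from_camera" (4x4, takes a point from camera to world coordinates). Camera axes: x right, y up, looking along -z (the intrinsics and any distortion apply to the point x, -y, -z); pixel columns grow to the right and rows downward; lengths in m; the calibration is good to about 2 mm. A picture is of the moment at which its call begins. camera_model takes no time and is no camera call.
- job.finish_job(): hands the job in; it is judged then, once.
Trained networks look in the newest picture that a camera, given by its name, has taken for a name from the list of things; names that differ only in an ending like _2 or _b are one class to them, and where a whole thing is asked for, a point or a joint stands for the part that bears it (a point fixed in the world has none). Each returns a list of dicts, best first, with "confidence" (0 to 1); they miss things now and then, are a little off and sometimes report something else, mostly with a low value. They report only what shows in the picture. A call takes as long as a camera call. They do not tell look-alikes from the thing itself.
- cams.masks_of(camera, query): "mask" (480x640 bool, what is visible of it) and "pixel" ([column, row] in pixels, amid what is visible of it).
The state is a dict: "time": time; "joint_positions": joint angles; "joint_vel": joint speeds; "effort": joint torques, N m; "tcp_pos": TCP position; "orientation": TCP orientation; "ft_force": force on the tool from outside, world axes, zero at the start; "torque": the same for the moment, N m; "opening": opening from 0.0 (shut) to 1.0 (fully open); "finger_force": force on a finger pad.
Only numpy, scipy, OpenCV 4.12 (cv2) and the standard library are available. Lean on these libraries where they do the work, as an engineer would, in place of code of your own. Each camera call takes 0.05 s, during which the arm holds its last target. There are 200 camera calls.

## Working session

There is one attempt and no reset: what is moved stays moved. The work goes in short steps, Python scripts to look and compute and a tool call to move; the robot and the scene stay as the last step left them, time stands still between calls to the robot, and variables do not carry over. Pictures are saved under pics/ and viewed, at most 10 in all, crops included, and the job is handed in when it is done.

Besides the shell and the picture viewer there is one more tool, called after "Call:" as name(argument=value, ...) on one line, values as JSON. play_rows: Moves the arm, as the interface text tells. Its arguments: {"type":"object","properties":{"commands":{"type":"array","items":{"type":"number"}},"squeeze":{"type":"number"}},"required":["commands"]}

```bash
mkdir -p pics; cat > h.py <<'E'
import numpy as np, cv2
from station import arm, cams, job
def ray(cam,px):
    m=cams.camera_model(cam);K=np.array(m["K"]);T=np.array(m["world_from_camera"])
    d=np.linalg.inv(K)@np.array([px[0],px[1],1.]);d=np.array([d[0],-d[1],-d[2]])
    return T[:3,3],T[:3,:3]@d
def at_z(cam,px,z):
    o,d=ray(cam,px);return o+d*(z-o[2])/d[2]
def proj(cam,p):
    m=cams.camera_model(cam);K=np.array(m["K"]);T=np.array(m["world_from_camera"])
    c=T[:3,:3].T@(np.array(p)-T[:3,3]);u=K@np.array([c[0],-c[1],-c[2]]);return u[:2]/u[2]
E
python3 - <<'E'
from h import *
np.set_printoptions(precision=4,suppress=True)
for c in("scene","top"):
    im=cams.snapshot(c);cv2.imwrite(f"pics/{c}0.png",im[:,:,::-1])
    m=cams.camera_model(c);print(c,m.keys(),np.array(m["K"]).tolist(),np.array(m["world_from_camera"]))
for q,z in(("ring",.008),("cradle",.005),("post_tip",.085),("mat",.004),("dish",.02),("handle",.088),("capsule_center",.02),("gate_end",.068)):
    for r in cams.masks_of("top",q):
        print(q,round(r["confidence"],2),r["pixel"],at_z("top",r["pixel"],z)[:2],r["mask"].sum())
s=arm.get_state();print(s)
E
```

```text
scene dict_keys(['K', 'world_from_camera']) [[444.05743526433963, 0.0, 317.80762854659076], [0.0, 444.05743526433963, 237.78236761968216], [0.0, 0.0, 1.0]] [[-0.8633 -0.3125  0.3962  0.8641]
 [ 0.5046 -0.5289  0.6824  0.6178]
 [-0.0037  0.7891  0.6143  0.67  ]
 [ 0.      0.      0.      1.    ]]
top dict_keys(['K', 'world_from_camera']) [[453.2731293087618, 0.0, 325.06399057492064], [0.0, 453.2731293087618, 237.54943914643712], [0.0, 0.0, 1.0]] [[ 0.0289  0.9951 -0.0948  0.3944]
 [-0.9993  0.031   0.0211  0.0048]
 [ 0.0239  0.0941  0.9953  1.2365]
 [ 0.      0.      0.      1.    ]]
ring 0.89 [310.5, 247.1] [0.4841 0.0175] 334
ring 0.86 [351.5, 155.2] [ 0.7431 -0.088 ] 348
ring 0.2 [392.5, 245.2] [ 0.4962 -0.2058] 2298
cradle 0.82 [388.4, 245.6] [ 0.495  -0.1951] 2388
post_tip 0.94 [391.2, 246.8] [ 0.4856 -0.1893] 2507
mat 0.77 [251.3, 251.5] [0.4675 0.1777] 1728
dish 0.86 [241.9, 231.6] [0.5194 0.203 ] 1379
handle 0.81 [240.1, 230.0] [0.5163 0.1966] 1411
handle 0.24 [389.0, 245.0] [ 0.4898 -0.1831] 2383
capsule_center 0.4 [243.3, 233.3] [0.5149 0.199 ] 40
gate_end 0.58 [399.4, 285.7] [ 0.3872 -0.2149] 168
{'time': 0.5, 'joint_positions': array([-1.2121,  0.477 ,  0.0224,  1.5554, -0.0115,  1.1093, -0.0831]), 'joint_vel': array([-0.0008, -0.0019,  0.0004, -0.0009, -0.0007, -0.0004,  0.0003]), 'effort': array([ -0.0021, -58.2229,   1.5312, -27.2694,  -0.0544,   0.0109,
         0.0001]), 'tcp_pos': array([0.3038, 0.6028, 0.2226]), 'orientation': array([ 0.2313,  0.9729, -0.    ,  0.    ]), 'ft_force': array([-0.0073,  0.1107,  0.2358]), 'torque': array([0.0746, 0.0218, 0.0393]), 'finger_force': 0.0, 'opening': 0.9973573429811232}
```

View pics/top0.png

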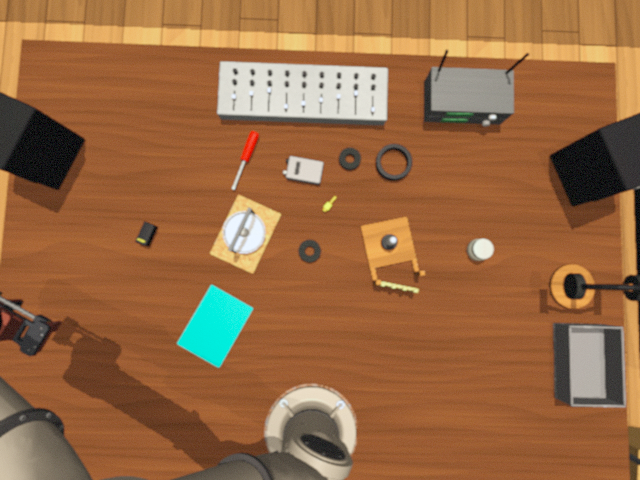

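View pics/scene0.png

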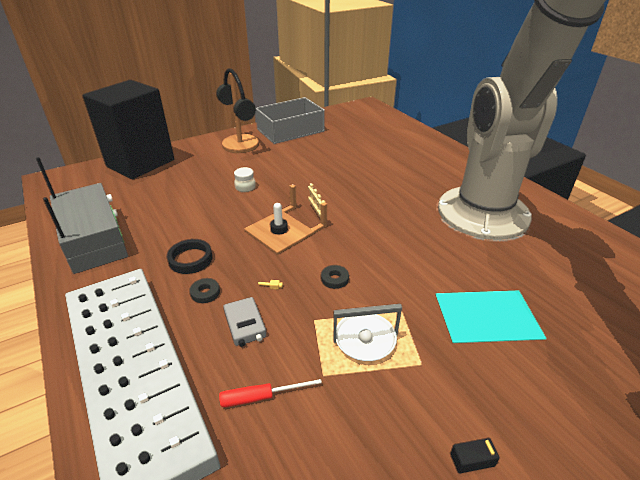

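Candidates for the ring in the top view: small black ring (310,251), second small ring (350,159), and tape roll (394,162, too large). The one nearest the base, at (310,425), is (310,251). The dish is at (244,232) on cork (the cyan mat is a decoy). The post is at about (390,241) and the gate at (397,287).

```bash
python3 - <<'E'
from h import *
np.set_printoptions(precision=4,suppress=True)
t=cv2.imread("pics/top0.png");s=cv2.imread("pics/scene0.png")
def crop(im,x,y,w,h,f):return cv2.resize(im[y:y+h,x:x+w],None,fx=f,fy=f,interpolation=cv2.INTER_CUBIC)
a=[crop(t,290,231,40,40,6.65),crop(t,350,205,80,80,3.325),crop(t,205,192,80,80,3.325)]
b=[crop(s,315,255,40,40,6.65),crop(s,240,175,90,90,2.9556),crop(s,315,295,110,80,2.418)]
b=[cv2.resize(i,(266,266 if k<2 else 193)) for k,i in enumerate(b)]
b[2]=cv2.copyMakeBorder(b[2],0,73,0,0,cv2.BORDER_CONSTANT)
a=[cv2.resize(i,(266,266)) for i in a]
cv2.imwrite("pics/m0.png",np.vstack([np.hstack(a),np.hstack(b)]))
# ring fit: silhouette of dark pixels vs. projection
def dark(im,x,y,w,h,th=55):
    g=im[y:y+h,x:x+w].max(2);n,l,st,c=cv2.connectedComponentsWithStats((g<th).astype(np.uint8))
    i=1+np.argmax(st[1:,4]);m=(l==i).astype(np.uint8)
    cn=max(cv2.findContours(m,0,2)[0],key=cv2.contourArea);e=cv2.fitEllipse(cn)
    return np.array(e[0])+[x,y],e[1],st[i,4],c[i]+[x,y]
for nm,im,r in(("top",t,(290,231,40,40)),("scene",s,(315,255,40,40))):
    e=dark(im,*r);print(nm,e,at_z(nm,e[0],.008)[:2])
rt=at_z("top",dark(t,290,231,40,40)[0],.008)
print(proj("top",[.3038,.6028,.2226]),proj("scene",[.3038,.6028,.2226]))
E
```

```text
Traceback (most recent call last):
ValueError: attempt to get argmax of an empty sequence
```

View pics/m0.png

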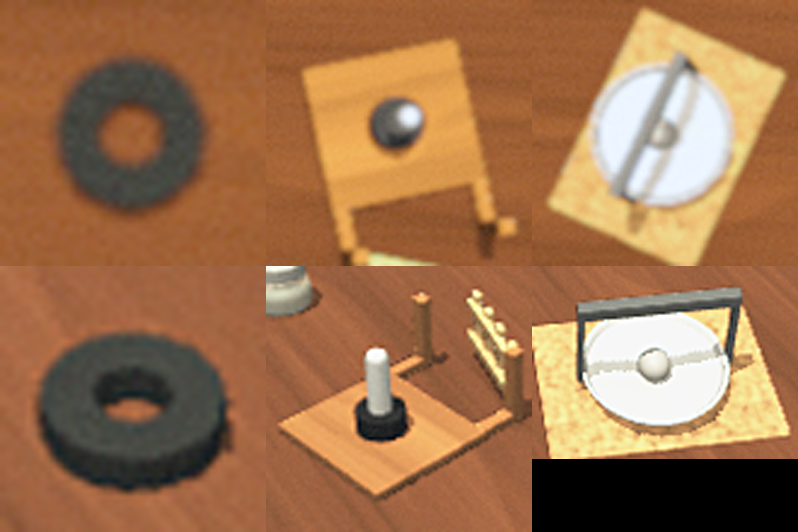

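The crops confirm the choice. The ring is at top pixel (309.8,251), with post and pedestal at about (390,241). The gate leaf is near (397,287), and the handle runs along the cork's long side.

```bash
cat >> h.py <<'E'
from scipy.optimize import least_squares
def cyl(r,z0,z1,n=48):
    a=np.linspace(0,2*np.pi,n,endpoint=False);return np.array([[r*np.cos(t),r*np.sin(t),z] for z in(z0,z1) for t in a])
def sil(cam,parts,S=8):
    m=np.zeros((480*S,640*S),np.uint8)
    for P in parts:
        u=np.array([proj(cam,p) for p in P]);u=((u+.5)*S).astype(np.int32)
        cv2.fillConvexPoly(m,cv2.convexHull(u),1)
    M=cv2.moments(m,True);return np.array([M["m10"],M["m01"]])/M["m00"]/S-.5+.5/S,M["m00"]/S/S
def seg(im,box,cond):
    x,y,w,h=box;m=cond(im[y:y+h,x:x+w].astype(int)).astype(np.uint8)
    n,l,st,c=cv2.connectedComponentsWithStats(m);i=1+np.argmax(st[1:,4]);m=(l==i).astype(np.uint8)
    f=np.zeros_like(m);cv2.drawContours(f,cv2.findContours(m,0,1)[0],-1,1,-1)
    M=cv2.moments(f,True);return np.array([M["m10"]/M["m00"]+x,M["m01"]/M["m00"]+y]),M["m00"]
def locate(cams_px,parts,g):
    # position offset (x,y) whose silhouette centroids match, per camera and joint
    out={}
    g=np.array(g,float)
    for c,px in cams_px.items():
        q=g.copy()
        for _ in range(4):
            f=lambda q:sil(c,[P+[q[0],q[1],0] for P in parts])[0]
            b=f(q);J=np.array([(f(q+d)-b)/.01 for d in np.eye(2)*.01]).T
            q=q+np.linalg.solve(J,px-b)
        out[c]=(q.round(4),round(sil(c,[P+[q[0],q[1],0] for P in parts])[1]))
    return out
E
python3 - <<'E'
from h import *
np.set_printoptions(precision=4,suppress=True)
T=cv2.imread("pics/top0.png");S=cv2.imread("pics/scene0.png")
dk=lambda i:(i[...,2]<i[...,0]*1.35+5)
dark=lambda i:(i[...,2]<75)
white=lambda i:(i.min(2)>110)
a=seg(T,(293,234,36,36),lambda i:i[...,2]<100);b=seg(S,(315,255,40,40),lambda i:i[...,2]<90)
print("ring",a,b,locate({"top":a[0],"scene":b[0]},[cyl(.031,0,.016)],(.475,.02)))
a=seg(T,(372,225,36,32),dk);b=seg(S,(262,195,30,50),dk)
print("ped+post",a,b,locate({"top":a[0],"scene":b[0]},[cyl(.022,.010,.03),cyl(.01,.03,.081),cyl(.008,.08,.085)],(.495,-.18)))
b=seg(S,(262,195,30,50),white);print("post",b,locate({"scene":b[0]},[cyl(.01,.03,.081),cyl(.008,.08,.085)],(.495,-.18)))
# handle bar
def fitline(im,box,cond):
    x,y,w,h=box;m=cond(im[y:y+h,x:x+w].astype(int)).astype(np.uint8)
    n,l,st,c=cv2.connectedComponentsWithStats(m);i=1+np.argmax(st[1:,4])
    ys,xs=np.nonzero(l==i);r=cv2.minAreaRect(np.c_[xs,ys].astype(np.float32));bx=cv2.boxPoints(r)+[x,y]
    return r[1],bx,st[i,4]
for n,im,box in(("top",T,(222,205,45,55)),("scene",S,(330,300,75,50))):
    s,bx,A=fitline(im,box,lambda i:(i.max(2)<135)&(i[...,2]<i[...,0]*1.25+8))
    print(n,s,A,bx.tolist(),at_z(n,bx.mean(0),.09)[:2],[at_z(n,p,.09)[:2] for p in bx])
E
```

```text
ring (array([309.1794, 250.9472]), 379.0) (array([334.6754, 276.7636]), 533.0) {'top': (array([0.4734, 0.0207]), 422), 'scene': (array([0.4749, 0.0199]), 591)}Traceback (most recent call last):
  File "<stdin>", line 10, in <module>
  File "h.py", line 34, in locate
    b=f(q);J=np.array([(f(q+d)-b)/.01 for d in np.eye(2)*.01]).T
                        ~^^^^^
  File "h.py", line 33, in <lambda>
    f=lambda q:sil(c,[P+[q[0],q[1],0] for P in parts])[0]
               ~~~^^^^^^^^^^^^^^^^^^^^^^^^^^^^^^^^^^^^
  File "h.py", line 18, in sil
    u=np.array([proj(cam,p) for p in P]);u=((u+.5)*S).astype(np.int32)
                ~~~~^^^^^^^
  File "h.py", line 10, in proj
    m=cams.camera_model(cam);K=np.array(m["K"]);T=np.array(m["world_from_camera"])
ValueError: time passes only in moves, steps and waits
```

```bash
python3 - <<'E'
s=open("h.py").read()
s=s.replace('cams.camera_model(cam)','CM[cam]').replace("def ray",'CM={c:cams.camera_model(c) for c in("scene","top")}\ndef ray',1)
open("h.py","w").write(s)
E
cat > m1.py <<'E'
from h import *
np.set_printoptions(precision=4,suppress=True)
T=cv2.imread("pics/top0.png");S=cv2.imread("pics/scene0.png")
dk=lambda i:(i[...,2]<i[...,0]*1.35+5)
white=lambda i:(i.min(2)>110)
a=seg(T,(372,225,36,32),dk);b=seg(S,(262,195,30,50),dk)
print("ped+post",a,b,locate({"top":a[0],"scene":b[0]},[cyl(.022,.010,.03),cyl(.01,.03,.081),cyl(.008,.08,.085)],(.495,-.18)))
b=seg(S,(262,195,30,50),white);print("post",b,locate({"scene":b[0]},[cyl(.01,.03,.081),cyl(.008,.08,.085)],(.495,-.18)))
def fitline(im,box,cond):
    x,y,w,h=box;m=cond(im[y:y+h,x:x+w].astype(int)).astype(np.uint8)
    n,l,st,c=cv2.connectedComponentsWithStats(m);i=1+np.argmax(st[1:,4])
    ys,xs=np.nonzero(l==i);r=cv2.minAreaRect(np.c_[xs,ys].astype(np.float32));bx=cv2.boxPoints(r)+[x,y]
    return r[1],bx,st[i,4]
for n,im,box in(("top",T,(222,205,45,55)),("scene",S,(330,300,75,50))):
    s,bx,A=fitline(im,box,lambda i:(i.max(2)<135)&(i[...,2]<i[...,0]*1.25+8))
    print(n,s,A,bx.tolist(),at_z(n,bx.mean(0),.09)[:2],[at_z(n,p,.09)[:2] for p in bx])
E
python3 m1.py
```

```text
ped+post (array([388.9822, 241.5089]), 169.0) (array([278.1391, 220.4145]), 345.0) {'top': (array([ 0.5049, -0.1938]), 231), 'scene': (array([ 0.5034, -0.1967]), 393)}
post (array([277.3121, 213.5087]), 173.0) {'scene': (array([ 0.5048, -0.1956]), 184)}
top (3.605551242828369, 1.941450834274292) 7 [[249.38461303710938, 211.0769238471985], [250.99999618530273, 210.00000047683716], [252.99999618530273, 213.0], [251.38461303710938, 214.07692337036133]] [0.5629 0.1703] [array([0.5652, 0.175 ]), array([0.5681, 0.1711]), array([0.5606, 0.1656]), array([0.5577, 0.1696])]
scene (28.259056091308594, 70.1501235961914) 406 [[331.1980286836624, 313.98019790649414], [401.00000762939453, 307.0], [403.8118896484375, 335.11881256103516], [334.0099105834961, 342.0990104675293]] [0.5384 0.2236] [array([0.5789, 0.1719]), array([0.4638, 0.2206]), array([0.4998, 0.2728]), array([0.6071, 0.2264])]
```

Call:
play_rows(commands=[-0.026, -0.028, 0, 0, 0, 0, 0, -0.026, -0.028, 0, 0, 0, 0, 0, -0.026, -0.028, 0, 0, 0, 0, 0, -0.026, -0.028, 0, 0, 0, 0, 0, -0.026, -0.028, 0, 0, 0, 0, 0, -0.026, -0.028, 0, 0, 0, 0, 0, -0.026, -0.028, 0, 0, 0, 0, 0, -0.026, -0.028, 0, 0, 0, 0, 0])

```text
time: 1.3
tcp_pos: [0.389, 0.3077, 0.2229]
orientation: [0.231, 0.973, 0.0, 0.0]
ft_force: [0.6, 0.6, -0.7]
opening: 0.997
finger_force: 0.0
```

Call:
play_rows(commands=[-0.026, -0.028, 0, 0, 0, 0, 0, -0.026, -0.028, 0, 0, 0, 0, 0, -0.026, -0.028, 0, 0, 0, 0, 0, -0.026, -0.028, 0, 0, 0, 0, 0, -0.026, -0.028, 0, 0, 0, 0, 0, -0.026, -0.028, 0, 0, 0, 0, 0, -0.026, -0.028, 0, 0, 0, 0, 0, -0.026, -0.028, 0, 0, 0, 0, 0])

```text
time: 2.1
tcp_pos: [0.474, 0.014, 0.223]
orientation: [0.231, 0.973, 0.0, 0.0]
ft_force: [0.3, 0.1, -0.3]
opening: 0.998
finger_force: 0.0
```

Call:
play_rows(commands=[0, 0, 0.03, 0, 0, 0, 0, 0, 0, 0.03, 0, 0, 0, 0, 0, 0, 0.03, 0, 0, 0, 0, 0, 0, 0.02, 0, 0, 0, 0, 0, 0, 0.01, 0, 0, 0, 0, 0, 0, 0, 0, 0, 0, 0])

```text
time: 2.7
tcp_pos: [0.473, 0.0154, 0.1019]
orientation: [0.231, 0.973, -0.0, -0.001]
ft_force: [0.3, -0.3, -1.3]
opening: 0.996
finger_force: 0.0
```

Call:
play_rows(commands=[0.001, 0.005, 0.03, 0, 0, 0, 0, 0, 0, 0.03, 0, 0, 0, 0, 0, 0, 0.02, 0, 0, 0, 0, 0, 0, 0.012, 0, 0, 0, 0, 0, 0, 0.006, 0, 0, 0, 0, 0, 0, 0, 0, 0, 0, 0])

```text
time: 3.3
tcp_pos: [0.4754, 0.0204, 0.0049]
orientation: [0.231, 0.973, 0.0, 0.0]
ft_force: [-0.5, 0.2, 0.6]
opening: 1.005
finger_force: 0.0
```

```bash
python3 - <<'E'
from h import *
for c,b in(("top",(270,210,80,80)),("scene",(285,215,100,100))):
    im=cams.snapshot(c);cv2.imwrite(f"pics/{c}1.png",im[:,:,::-1])
    x,y,w,h=b;o=cv2.resize(im[y:y+h,x:x+w,::-1],(400,400),interpolation=2);cv2.imwrite(f"pics/c_{c}1.png",o)
cv2.imwrite("pics/m1.png",np.hstack([cv2.imread(f"pics/c_{c}1.png") for c in("top","scene")]))
E
```

```text
(no output)
```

View pics/m1.png

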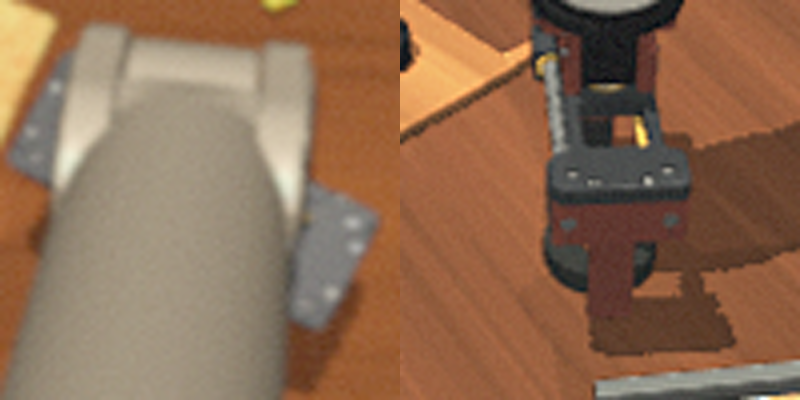

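The fingers straddle the ring (scene crop around (600,260)), so I close them.

Call:
play_rows(commands=[0, 0, 0.001, 0, 0, 0, 120, 0, 0, 0, 0, 0, 0, 255, 0, 0, 0, 0, 0, 0, 255, 0, 0, 0, 0, 0, 0, 255, 0, 0, 0, 0, 0, 0, 255, 0, 0, 0, 0, 0, 0, 255, 0, 0, 0, 0, 0, 0, 255], squeeze=10)

```text
time: 4.1
tcp_pos: [0.4752, 0.0205, 0.0039]
orientation: [0.231, 0.973, 0.0, 0.0]
ft_force: [-0.3, 1.1, 6.1]
opening: 0.706
finger_force: 10.0
```

Call:
play_rows(commands=[0, 0, -0.02, 0, 0, 0, 255, 0, 0, -0.03, 0, 0, 0, 255, 0, 0, -0.03, 0, 0, 0, 255, 0, 0, -0.03, 0, 0, 0, 255, 0, 0, -0.02, 0, 0, 0, 255, 0, 0, 0, 0, 0, 0, 255])

```text
time: 4.7
tcp_pos: [0.4766, 0.0207, 0.1358]
orientation: [0.231, 0.973, 0.001, 0.002]
ft_force: [0.1, 0.6, -0.1]
opening: 0.706
finger_force: 10.0
```

Call:
play_rows(commands=[-0.0154, -0.0224, 0, 0, 0, 0, 255, -0.0154, -0.0224, 0, 0, 0, 0, 255, -0.0154, -0.0224, 0, 0, 0, 0, 255, -0.0154, -0.0224, 0, 0, 0, 0, 255, -0.0154, -0.0224, 0, 0, 0, 0, 255, -0.0154, -0.0224, 0, 0, 0, 0, 255, -0.0154, -0.0224, 0, 0, 0, 0, 255, -0.0154, -0.0224, 0, 0, 0, 0, 255])

```text
time: 5.5
tcp_pos: [0.5036, -0.1959, 0.1321]
orientation: [0.231, 0.973, -0.0, -0.001]
ft_force: [0.9, 0.4, -0.3]
opening: 0.706
finger_force: 10.0
```

Call:
play_rows(commands=[0, 0, 0, 0, 0, 0.14, 255, 0, 0, 0, 0, 0, 0.14, 255, 0, 0, 0, 0, 0, 0.14, 255, 0, 0, 0, 0, 0, 0.14, 255, 0, 0, 0, 0, 0, 0.14, 255, 0, 0, 0, 0, 0, 0.14, 255, 0, 0, 0, 0, 0, 0.14, 255, 0, 0, 0, 0, 0, 0.14, 255])

```text
time: 6.3
tcp_pos: [0.5035, -0.1949, 0.1322]
orientation: [0.715, 0.699, -0.001, -0.001]
ft_force: [0.1, 0.4, -0.9]
opening: 0.703
finger_force: 10.0
```

Call:
play_rows(commands=[0, 0, 0, 0, 0, 0.14, 255, 0, 0, 0, 0, 0, 0.14, 255, 0, 0, 0, 0, 0, 0.14, 255, 0, 0, 0, 0, 0, 0, 255, 0, 0, 0, 0, 0, 0, 255])

```text
time: 6.8
tcp_pos: [0.5038, -0.1949, 0.1327]
orientation: [0.842, 0.539, -0.001, -0.0]
ft_force: [0.8, 0.0, -1.5]
opening: 0.705
finger_force: 10.0
```

```bash
python3 - <<'E'
from h import *
np.set_printoptions(precision=4,suppress=True)
for c,b in(("top",(340,190,100,100)),("scene",(230,150,100,100))):
    im=cams.snapshot(c);cv2.imwrite(f"pics/{c}2.png",im[:,:,::-1])
    x,y,w,h=b;o=cv2.resize(im[y:y+h,x:x+w,::-1],(400,400),interpolation=2);cv2.imwrite(f"pics/c_{c}2.png",o)
cv2.imwrite("pics/m2.png",np.hstack([cv2.imread(f"pics/c_{c}2.png") for c in("top","scene")]))
s=arm.get_state();print(s["tcp_pos"],s["orientation"],s["joint_positions"])
E
```

```text
[ 0.5041 -0.195   0.1332] [ 0.8426  0.5386 -0.0003 -0.0002] [-0.3584  0.4695  0.7956  2.0004 -0.4437  0.8514  0.2505]
```

View pics/m2.png

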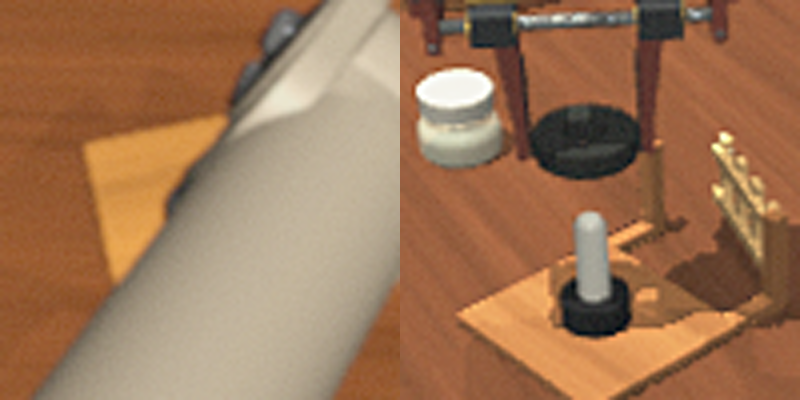

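The scene crop shows the ring held level at crop (586,140), directly above the post tip at crop (590,215). I'll check the residual offset numerically.

```bash
python3 - <<'E'
from h import *
np.set_printoptions(precision=4,suppress=True)
S=cv2.imread("pics/scene2.png")
b=seg(S,(262,195,30,40),lambda i:(i.min(2)>110));print("post",b,locate({"scene":b[0]},[cyl(.01,.03,.081),cyl(.008,.08,.085)],(.504,-.195)))
r=(250,172,52,24)
c=S[172:200,252:294].max(2);print(c[8:14,:].tolist())
m=lambda i:(i.max(2)<62)
b=seg(S,(262,174,29,22),m);print("ring",b,[locate({"scene":b[0]},[cyl(.031,z,z+.016)],(.504,-.195)) for z in(.129,.131)])
E
```

```text
post (array([277.5   , 213.4938]), 162.0) {'scene': (array([ 0.5043, -0.1953]), 186)}
[[206, 213, 183, 174, 170, 165, 115, 90, 97, 59, 88, 140, 92, 45, 44, 44, 44, 48, 45, 39, 53, 55, 46, 49, 55, 38, 38, 48, 44, 45, 50, 48, 46, 46, 47, 43, 56, 66, 90, 95, 89, 122], [203, 190, 163, 163, 171, 181, 122, 90, 96, 68, 83, 95, 61, 47, 44, 52, 49, 45, 48, 34, 41, 37, 39, 47, 42, 47, 43, 39, 39, 38, 45, 47, 48, 43, 50, 49, 43, 40, 93, 98, 94, 121], [192, 171, 144, 126, 128, 170, 133, 98, 98, 78, 76, 58, 49, 48, 46, 42, 44, 45, 41, 32, 42, 44, 37, 46, 39, 49, 39, 42, 38, 34, 49, 46, 51, 38, 44, 48, 42, 39, 76, 93, 87, 121], [172, 162, 137, 110, 104, 126, 120, 101, 101, 79, 48, 47, 51, 38, 44, 50, 50, 49, 42, 34, 38, 42, 41, 44, 39, 47, 41, 43, 34, 42, 45, 47, 44, 53, 45, 52, 45, 37, 73, 93, 95, 114], [156, 138, 121, 112, 110, 107, 107, 95, 101, 84, 47, 43, 41, 49, 47, 45, 45, 52, 49, 43, 40, 42, 38, 35, 40, 42, 37, 41, 43, 51, 49, 49, 47, 48, 46, 50, 46, 41, 73, 96, 93, 111], [135, 126, 117, 110, 114, 116, 107, 98, 96, 88, 57, 34, 48, 43, 50, 43, 46, 47, 49, 42, 46, 41, 49, 65, 56, 35, 43, 41, 45, 39, 44, 45, 43, 45, 46, 41, 37, 37, 78, 99, 86, 161]]
ring (array([275.9535, 185.416 ]), 387.0) [{'scene': (array([ 0.5038, -0.1936]), 461)}, {'scene': (array([ 0.5051, -0.1906]), 466)}]
```

Call:
play_rows(commands=[-0.0004, 0.0007, 0.02, 0, 0, 0, 255, 0, 0, 0.015, 0, 0, 0, 255, 0, 0, 0.005, 0, 0, 0, 255, 0, 0, 0.004, 0, 0, 0, 255, 0, 0, 0.004, 0, 0, 0, 255, 0, 0, 0.004, 0, 0, 0, 255])

```text
time: 7.5
tcp_pos: [0.5051, -0.1958, 0.0817]
orientation: [0.843, 0.538, 0.0, 0.0]
ft_force: [-0.7, -0.2, -0.2]
opening: 0.708
finger_force: 10.0
```

Call:
play_rows(commands=[0, 0, 0.004, 0, 0, 0, 255, 0, 0, 0.005, 0, 0, 0, 255, 0, 0, 0.005, 0, 0, 0, 255, 0, 0, 0.005, 0, 0, 0, 255, 0, 0, 0.005, 0, 0, 0, 255, 0, 0, 0.005, 0, 0, 0, 255, 0, 0, 0.005, 0, 0, 0, 255])

```text
time: 8.2
tcp_pos: [0.5048, -0.1957, 0.0472]
orientation: [0.843, 0.537, -0.0, 0.0]
ft_force: [0.0, 0.2, -1.5]
opening: 0.707
finger_force: 10.0
```

No contact on the way down, so the ring is on the post. I continue to the seat.

Call:
play_rows(commands=[0, 0, 0.005, 0, 0, 0, 255, 0, 0, 0.004, 0, 0, 0, 255, 0, 0, 0.003, 0, 0, 0, 255, 0, 0, 0.001, 0, 0, 0, 255, 0, 0, 0, 0, 0, 0, 255])

```text
time: 8.7
tcp_pos: [0.5048, -0.1957, 0.0346]
orientation: [0.843, 0.537, -0.0, -0.0]
ft_force: [0.4, -0.9, -0.1]
opening: 0.706
finger_force: 10.0
```

Call:
play_rows(commands=[0, 0, 0.001, 0, 0, 0, 255, 0, 0, 0.001, 0, 0, 0, 255, 0, 0, 0, 0, 0, 0, 255])

```text
time: 9.0
tcp_pos: [0.5051, -0.1958, 0.0335]
orientation: [0.843, 0.537, 0.0, -0.0]
ft_force: [-2.8, 0.9, 8.4]
opening: 0.706
finger_force: 10.0
```

Contact at 8 N: the ring is seated. I release and rise.

Call:
play_rows(commands=[0, 0, 0, 0, 0, 0, 0, 0, 0, 0, 0, 0, 0, 0, 0, 0, 0, 0, 0, 0, 0, 0, 0, 0, 0, 0, 0, 0, 0, 0, 0, 0, 0, 0, 0, 0, 0, 0, 0, 0, 0, 0])

```text
time: 9.6
tcp_pos: [0.5048, -0.1957, 0.0326]
orientation: [0.843, 0.537, -0.0, -0.0]
ft_force: [-0.8, 0.4, -0.2]
opening: 0.999
finger_force: 0.0
```

Call:
play_rows(commands=[0, 0, -0.01, 0, 0, 0, 0, 0, 0, -0.02, 0, 0, 0, 0, 0, 0, -0.03, 0, 0, 0, 0, 0, 0, -0.04, 0, 0, 0, 0, 0, 0, -0.04, 0, 0, 0, 0, 0, 0, -0.04, 0, 0, 0, 0, 0, 0, -0.02, 0, 0, 0, 0, 0, 0, 0, 0, 0, 0, 0])

```text
time: 10.4
tcp_pos: [0.5063, -0.1967, 0.2361]
orientation: [0.843, 0.537, 0.002, 0.002]
ft_force: [-0.5, -0.2, 0.4]
opening: 1.001
finger_force: 0.0
```

```bash
python3 - <<'E'
from h import *
np.set_printoptions(precision=4,suppress=True)
for c,b in(("top",(205,192,80,80)),("scene",(230,150,100,100))):
    im=cams.snapshot(c);cv2.imwrite(f"pics/{c}3.png",im[:,:,::-1])
    x,y,w,h=b;o=cv2.resize(im[y:y+h,x:x+w,::-1],(400,400),interpolation=2);cv2.imwrite(f"pics/c_{c}3.png",o)
cv2.imwrite("pics/m3.png",np.hstack([cv2.imread(f"pics/c_{c}3.png") for c in("top","scene")]))
s=arm.get_state();print(s["tcp_pos"],s["orientation"],s["joint_positions"])
T=cv2.imread("pics/top0.png");S=cv2.imread("pics/scene0.png")
# dish by white/disc colour: bluish-white vs cork ; handle bar in scene by darkness
for n,im,box in(("top",T,(205,192,80,80)),("scene",S,(315,300,110,78))):
    x,y,w,h=box;i=im[y:y+h,x:x+w].astype(int)
    m=(i[...,0]>.85*i[...,2])&(i[...,2]>60)
    m=cv2.morphologyEx(m.astype(np.uint8),cv2.MORPH_CLOSE,np.ones((9,9)))
    if n=="top":
        cn=max(cv2.findContours(m,0,1)[0],key=cv2.contourArea);hl=cv2.convexHull(cn);e=cv2.fitEllipse(hl);p=np.array(e[0])+[x,y]
        print(n,p,e[1:],[at_z(n,p,z)[:2] for z in(.024,.020)])
    d=((i.max(2)<110)&(i[...,2]<i[...,0]*1.4)) if n=="scene" else (abs(i[...,2]-i[...,0])<25)&(i.max(2)<165)
    k,l,st,c=cv2.connectedComponentsWithStats(d.astype(np.uint8));j=1+np.argmax(st[1:,4]);ys,xs=np.nonzero(l==j)
    v=cv2.fitLine(np.c_[xs,ys].astype(np.float32),2,0,.01,.01).ravel();print(n,"bar",st[j],c[j]+[x,y],v[:2])
for c in("top","scene"):
    for q in("dish","handle","mat"):
        for r in cams.masks_of(c,q)[:1]:
            mm=r["mask"].astype(np.uint8);hl=max(cv2.findContours(mm,0,1)[0],key=cv2.contourArea);rr=cv2.minAreaRect(hl)
            print(c,q,round(r["confidence"],2),r["pixel"],rr)
E
```

```text
[ 0.5047 -0.1955  0.2328] [ 0.8433  0.5375  0.0004 -0.0001] [-0.4668  0.337   0.9091  1.9079 -0.3078  1.0425  0.1369]
top [243.6456 231.696 ] ((41.704288482666016, 44.54630661010742), 24.74294662475586) [array([0.5188, 0.1977]), array([0.5192, 0.1983])]
top bar [25 18 24 42 91] [240.6484 229.6374] [ 0.4474 -0.8943]
scene bar [ 19   8  68  35 381] [367.5932 316.6877] [ 0.9934 -0.1149]
top dish 0.66 [240.3, 230.6] ((243.87371826171875, 231.97166442871094), (41.06719970703125, 43.58005905151367), 68.96248626708984)
top handle 0.58 [239.8, 230.9] ((243.9742431640625, 231.93299865722656), (41.78515625, 43.077484130859375), 68.96248626708984)
top mat 0.69 [251.2, 250.9] ((245.1513214111328, 233.40670776367188), (48.34455871582031, 66.3135757446289), 25.866355895996094)
scene dish 0.89 [366.3, 328.9] ((367.7030334472656, 333.3426208496094), (55.50144958496094, 70.32083892822266), 85.91438293457031)
scene handle 0.77 [365.4, 330.2] ((367.0, 332.0), (56.0, 68.0), 90.0)
scene mat 0.88 [354.8, 359.0] ((366.8495788574219, 342.3634948730469), (57.38847351074219, 101.32772064208984), 83.41805267333984)
```

View pics/m3.png

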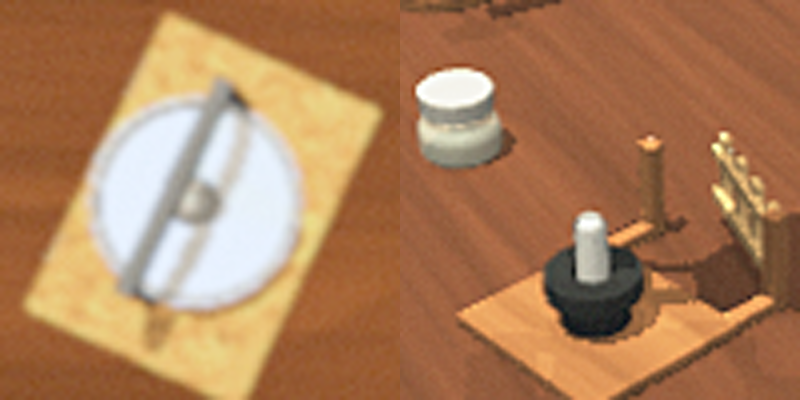

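The ring lies flat on the seat with the post protruding (scene crop (593,270)). The handle bar runs from (249.4,208.6) to (231.4,250.6) in the top view.

```bash
python3 - <<'E'
from h import *
np.set_printoptions(precision=4,suppress=True)
for c,a,b,z in(("top",(249.4,208.6),(231.4,250.6),.092),("scene",(333.6,314),(401.8,307.8),.088)):
    A,B=at_z(c,a,z),at_z(c,b,z);d=A-B;print(c,(A+B)[:2]/2,np.linalg.norm(d),np.degrees(np.arctan2(d[1],d[0])))
M=[at_z("top",p,.004) for p in((205+165/5,192+10/5),(205+385/5,192+105/5),(205+25/5,192+310/5),(205+245/5,192+400/5))]
d=M[0]-M[2];print("mat",np.degrees(np.arctan2(d[1],d[0])),np.degrees(np.arctan2(*(M[1]-M[3])[1::-1])),np.mean(M,0))
E
```

```text
top [0.5172 0.1952] 0.11551247441125846 -20.452562568283234
scene [0.5184 0.197 ] 0.12211858959087721 -23.606459666561822
mat -22.068881823862586 -23.0196759914325 [0.5174 0.1941 0.004 ]
```

Call:
play_rows(commands=[0.036, -0.0154, 0, 0, 0, 0, 0, 0.036, -0.0154, 0, 0, 0, 0, 0, 0.036, -0.0154, 0, 0, 0, 0, 0, 0.036, -0.0154, 0, 0, 0, 0, 0, 0.036, -0.0154, 0, 0, 0, 0, 0, 0.036, -0.0154, 0, 0, 0, 0, 0, 0.036, -0.0154, 0, 0, 0, 0, 0, 0.036, -0.0154, 0, 0, 0, 0, 0])

```text
time: 11.6
tcp_pos: [0.5145, 0.1189, 0.2323]
orientation: [0.843, 0.537, -0.0, -0.0]
ft_force: [0.8, 0.7, -0.3]
opening: 1.002
finger_force: 0.0
```

Call:
play_rows(commands=[0.036, -0.0154, 0, 0, 0, 0, 0, 0.036, -0.0154, 0, 0, 0, 0, 0, 0, 0, 0, 0, 0, -0.1345, 0, 0, 0, 0, 0, 0, -0.1345, 0, 0, 0, 0, 0, 0, -0.1345, 0, 0, 0, 0, 0, 0, -0.1345, 0, 0, 0, 0, 0, 0, -0.1345, 0, 0, 0, 0, 0, 0, -0.1345, 0])

```text
time: 12.4
tcp_pos: [0.5171, 0.1954, 0.2321]
orientation: [0.562, 0.827, -0.001, -0.0]
ft_force: [0.4, 0.2, 0.7]
opening: 1.0
finger_force: 0.0
```

Call:
play_rows(commands=[0, 0, 0, 0, 0, -0.1345, 0, 0, 0, 0, 0, 0, -0.1345, 0, 0, 0, 0, 0, 0, -0.1345, 0, 0, 0, 0, 0, 0, -0.1345, 0, 0, 0, 0, 0, 0, -0.1345, 0, 0, 0, 0, 0, 0, -0.1345, 0, 0, 0, 0, 0, 0, 0, 0, 0, 0, 0, 0, 0, 0, 0, 0])

```text
$.commands: bad value
```

```bash
python3 -c "
from h import *
s=arm.get_state();q=s['orientation'];p=s['tcp_pos'];print(p,q,s['joint_positions'])
tx=np.array([2*q[0]**2-1,2*q[0]*q[1]]);ty=np.array([tx[1],-tx[0]]);d=np.array([.518,.1965])-p[:2];print(d@tx,d@ty,np.degrees(np.arctan2(ty[1],ty[0])))"
```

```text
[0.51710612 0.19541862 0.23206955] [ 5.62408859e-01  8.26859106e-01 -5.25144177e-04 -1.32210821e-04] [-0.98764501  0.30289541  0.63616996  1.87193434 -0.20727655  1.03397404
  0.10994016]
0.0006773550304419408 0.0012286573587938186 21.554902863803093
```

Call:
play_rows(commands=[0.0007, 0.0012, 0, 0, 0, -0.1338, 0, 0, 0, 0, 0, 0, -0.1338, 0, 0, 0, 0, 0, 0, -0.1338, 0, 0, 0, 0, 0, 0, -0.1338, 0, 0, 0, 0, 0, 0, -0.1338, 0, 0, 0, 0, 0, 0, -0.1338, 0, 0, 0, 0, 0, 0, 0, 0])

```text
time: 13.1
tcp_pos: [0.518, 0.1964, 0.2321]
orientation: [0.197, 0.98, -0.0, -0.0]
ft_force: [0.5, -0.6, 0.1]
opening: 0.999
finger_force: 0.0
```

Call:
play_rows(commands=[0, 0, 0.03, 0, 0, 0, 0, 0, 0, 0.03, 0, 0, 0, 0, 0, 0, 0.03, 0, 0, 0, 0, 0, 0, 0.025, 0, 0, 0, 0, 0, 0, 0.02, 0, 0, 0, 0, 0, 0, 0.015, 0, 0, 0, 0, 0, 0, 0.01, 0, 0, 0, 0, 0, 0, 0, 0, 0, 0, 0])

```text
time: 13.9
tcp_pos: [0.5176, 0.1964, 0.0716]
orientation: [0.198, 0.98, -0.001, -0.001]
ft_force: [0.4, 0.6, -0.4]
opening: 1.001
finger_force: 0.0
```

```bash
python3 - <<'E'
from h import *
for c,b in(("top",(205,192,80,80)),("scene",(315,270,100,100))):
    im=cams.snapshot(c);cv2.imwrite(f"pics/{c}4.png",im[:,:,::-1])
    x,y,w,h=b;o=cv2.resize(im[y:y+h,x:x+w,::-1],(400,400),interpolation=2);cv2.imwrite(f"pics/c_{c}4.png",o)
cv2.imwrite("pics/m4.png",np.hstack([cv2.imread(f"pics/c_{c}4.png") for c in("top","scene")]))
s=arm.get_state();q=s['orientation'];p=s['tcp_pos'];print(p,q,s['joint_positions'])
E
```

```text
[0.51862029 0.19683649 0.0731274 ] [1.97631850e-01 9.80276247e-01 2.02366644e-04 3.01499920e-04] [-0.78114484  0.49943795  0.39344773  1.98971567 -0.28723895  0.70495788
  0.96237705]
```

View pics/m4.png

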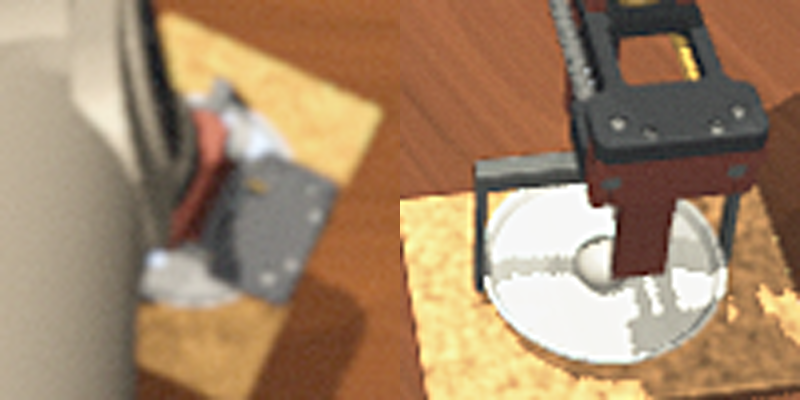

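The fingers straddle the crossbar. The offset seen in the scene crop (640 against 608) matches perspective. I close gently in stages.

Call:
play_rows(commands=[0, 0, 0.003, 0, 0, 0, 100, 0, 0, 0, 0, 0, 0, 180, 0, 0, 0, 0, 0, 0, 205, 0, 0, 0, 0, 0, 0, 215, 0, 0, 0, 0, 0, 0, 222, 0, 0, 0, 0, 0, 0, 227, 0, 0, 0, 0, 0, 0, 232, 0, 0, 0, 0, 0, 0, 240], squeeze=5)

```text
time: 14.8
tcp_pos: [0.5181, 0.1967, 0.0696]
orientation: [0.197, 0.98, -0.0, -0.0]
ft_force: [0.5, 0.9, -0.1]
opening: 0.311
finger_force: 0.0
```

Call:
play_rows(commands=[0, 0, 0, 0, 0, 0, 255, 0, 0, 0, 0, 0, 0, 255, 0, 0, 0, 0, 0, 0, 255, 0, 0, 0, 0, 0, 0, 255], squeeze=30)

```text
time: 15.2
tcp_pos: [0.5181, 0.1968, 0.0696]
orientation: [0.197, 0.98, 0.0, -0.0]
ft_force: [0.9, 0.3, -0.1]
opening: 0.111
finger_force: 30.0
```

Call:
play_rows(commands=[0, 0, -0.001, 0, 0, 0, 255, 0, 0, -0.002, 0, 0, 0, 255, 0, 0, -0.003, 0, 0, 0, 255, 0, 0, -0.004, 0, 0, 0, 255, 0, 0, -0.006, 0, 0, 0, 255, 0, 0, -0.008, 0, 0, 0, 255, 0, 0, -0.01, 0, 0, 0, 255, 0, 0, -0.011, 0, 0, 0, 255])

```text
time: 16.0
tcp_pos: [0.5182, 0.1967, 0.1156]
orientation: [0.197, 0.98, 0.0, 0.0]
ft_force: [0.3, -0.2, -2.8]
opening: 0.108
finger_force: 30.0
```

Call:
play_rows(commands=[0, 0, -0.012, 0, 0, 0, 255, 0, 0, -0.012, 0, 0, 0, 255, 0, 0, -0.012, 0, 0, 0, 255, 0, 0, -0.012, 0, 0, 0, 255, 0, 0, -0.01, 0, 0, 0, 255, 0, 0, -0.008, 0, 0, 0, 255, 0, 0, -0.006, 0, 0, 0, 255, 0, 0, -0.003, 0, 0, 0, 255])

```text
time: 16.8
tcp_pos: [0.5183, 0.1968, 0.1902]
orientation: [0.197, 0.98, 0.0, 0.0]
ft_force: [0.5, -0.0, -2.2]
opening: 0.111
finger_force: 30.0
```

```bash
python3 - <<'E'
from h import *
for c,b in(("top",(205,172,80,80)),("scene",(305,210,130,130))):
    im=cams.snapshot(c);cv2.imwrite(f"pics/{c}5.png",im[:,:,::-1])
    x,y,w,h=b;o=cv2.resize(im[y:y+h,x:x+w,::-1],(400,400),interpolation=2);cv2.imwrite(f"pics/c_{c}5.png",o)
cv2.imwrite("pics/m5.png",np.hstack([cv2.imread(f"pics/c_{c}5.png") for c in("top","scene")]))
s=arm.get_state();q=s['orientation'];p=s['tcp_pos'];print(p,q,s['joint_positions'],s['ft_force'],s['torque'])
E
```

```text
[0.51820802 0.19680627 0.18984712] [1.97170142e-01 9.80369276e-01 9.73061424e-05 8.87789695e-05] [-0.85040516  0.33483824  0.46675038  1.90642543 -0.18398483  0.94176186
  0.8766484 ] [-0.34404606 -0.07633229 -2.45278393] [-0.01335694 -0.00408069  0.05350963]
```

View pics/m5.png

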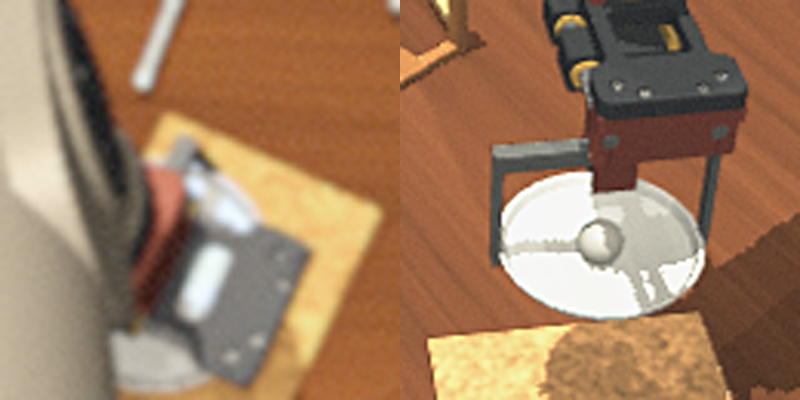

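Lifted level; the capsule sits mid-dish (scene crop (600,243)). Next is a smooth carry to the post.

Call:
play_rows(commands=[-0.001, -0.0027, 0, 0, 0, 0, 255, -0.0021, -0.0054, 0, 0, 0, 0, 255, -0.0031, -0.0081, 0, 0, 0, 0, 255, -0.0041, -0.0108, 0, 0, 0, 0, 255, -0.0051, -0.0135, 0, 0, 0, 0, 255, -0.0062, -0.0162, 0, 0, 0, 0, 255, -0.0072, -0.0189, 0, 0, 0, 0, 255, -0.0082, -0.0216, 0, 0, 0, 0, 255])

```text
time: 17.7
tcp_pos: [0.5145, 0.091, 0.1897]
orientation: [0.197, 0.98, 0.0, 0.0]
ft_force: [0.1, 0.1, -1.8]
opening: 0.111
finger_force: 30.0
```

Call:
play_rows(commands=[-0.0082, -0.0216, 0, 0, 0, 0, 255, -0.0082, -0.0216, 0, 0, 0, 0, 255, -0.0082, -0.0216, 0, 0, 0, 0, 255, -0.0082, -0.0216, 0, 0, 0, 0, 255, -0.0082, -0.0216, 0, 0, 0, 0, 255, -0.0082, -0.0216, 0, 0, 0, 0, 255, -0.0082, -0.0216, 0, 0, 0, 0, 255, -0.0082, -0.0216, 0, 0, 0, 0, 255])

```text
time: 18.5
tcp_pos: [0.5076, -0.0942, 0.1898]
orientation: [0.198, 0.98, 0.0, 0.0]
ft_force: [0.8, 0.1, -2.3]
opening: 0.111
finger_force: 30.0
```

Call:
play_rows(commands=[-0.0082, -0.0216, 0, 0, 0, 0, 255, -0.0072, -0.0189, 0, 0, 0, 0, 255, -0.0062, -0.0162, 0, 0, 0, 0, 255, -0.0051, -0.0135, 0, 0, 0, 0, 255, -0.0041, -0.0108, 0, 0, 0, 0, 255, -0.0031, -0.0081, 0, 0, 0, 0, 255, -0.0021, -0.0054, 0, 0, 0, 0, 255, -0.001, -0.0027, 0, 0, 0, 0, 255])

```text
time: 19.3
tcp_pos: [0.5048, -0.1963, 0.1896]
orientation: [0.197, 0.98, 0.0, -0.0]
ft_force: [0.2, 0.4, -1.9]
opening: 0.112
finger_force: 30.0
```

Call:
play_rows(commands=[0, 0, 0, 0, 0, 0.02, 255, 0, 0, 0, 0, 0, 0.04, 255, 0, 0, 0, 0, 0, 0.06, 255, 0, 0, 0, 0, 0, 0.08, 255, 0, 0, 0, 0, 0, 0.1, 255, 0, 0, 0, 0, 0, 0.12, 255, 0, 0, 0, 0, 0, 0.12, 255, 0, 0, 0, 0, 0, 0.12, 255])

```text
time: 20.1
tcp_pos: [0.5051, -0.195, 0.1896]
orientation: [0.506, 0.862, 0.0, -0.0]
ft_force: [-0.1, -0.5, -1.5]
opening: 0.111
finger_force: 30.0
```

Call:
play_rows(commands=[0, 0, 0, 0, 0, 0.12, 255, 0, 0, 0, 0, 0, 0.12, 255, 0, 0, 0, 0, 0, 0.12, 255, 0, 0, 0, 0, 0, 0.12, 255, 0, 0, 0, 0, 0, 0.12, 255, 0, 0, 0, 0, 0, 0.1, 255, 0, 0, 0, 0, 0, 0.08, 255, 0, 0, 0, 0, 0, 0.06, 255])

```text
time: 20.9
tcp_pos: [0.5052, -0.1948, 0.1895]
orientation: [0.813, 0.582, 0.0, -0.0]
ft_force: [0.9, 0.1, -1.2]
opening: 0.109
finger_force: 30.0
```

Call:
play_rows(commands=[0, 0, 0, 0, 0, 0.04, 255, 0, 0, 0, 0, 0, 0.03, 255, 0, 0, 0, 0, 0, 0, 255, 0, 0, 0, 0, 0, 0, 255, 0, 0, 0, 0, 0, 0, 255])

```text
time: 21.4
tcp_pos: [0.5049, -0.1957, 0.1896]
orientation: [0.832, 0.554, 0.0, -0.0]
ft_force: [-0.2, 0.1, -1.9]
opening: 0.114
finger_force: 30.0
```

```bash
python3 - <<'E'
from h import *
np.set_printoptions(precision=4,suppress=True)
for c,b in(("top",(340,190,100,100)),("scene",(205,110,140,140))):
    im=cams.snapshot(c);cv2.imwrite(f"pics/{c}6.png",im[:,:,::-1])
    x,y,w,h=b;o=cv2.resize(im[y:y+h,x:x+w,::-1],(400,400),interpolation=2);cv2.imwrite(f"pics/c_{c}6.png",o)
cv2.imwrite("pics/m6.png",np.hstack([cv2.imread(f"pics/c_{c}6.png") for c in("top","scene")]))
s=arm.get_state();q=s['orientation'];p=s['tcp_pos'];print(p,q,s['joint_positions'],s['ft_force'],s['torque'])
print("post px",proj("scene",[.5045,-.1955,.085]),"dish centre px if centred",proj("scene",[p[0],p[1],p[2]-.0656+.020]),[proj("scene",[p[0]+.057*np.cos(a),p[1]+.057*np.sin(a),p[2]-.0456]).round(1) for a in np.arange(0,6.28,.785)])
E
```

```text
[ 0.5049 -0.1958  0.1897] [ 0.8324  0.5542  0.0001 -0.0001] [-0.5083  0.4473  1.0032  1.9555 -0.4536  0.9839  0.3148] [-0.1491  0.15   -2.8279] [-0.02    0.0189 -0.0037]
post px [276.7158 203.801 ] dish centre px if centred [274.9373 182.2967] [array([252.1, 189. ]), array([266.5, 195.2]), array([286.2, 193.7]), array([298.7, 185.5]), array([296.8, 175.9]), array([282.8, 170.4]), array([264.5, 171.7]), array([251.7, 179.1])]
```

View pics/m6.png

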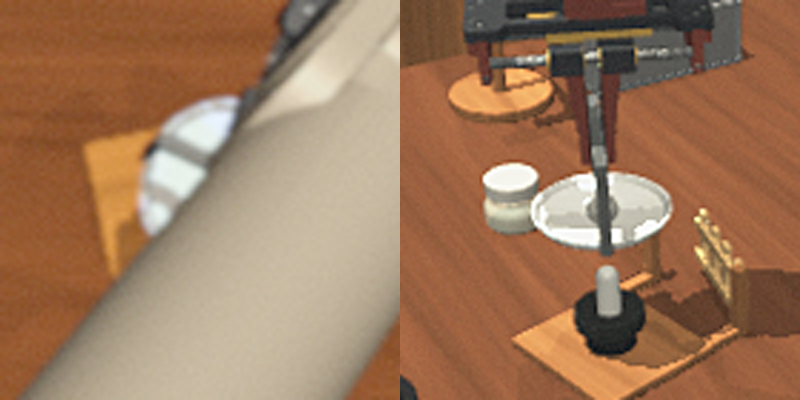

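The dish is level above the post. The rim centre is at about px (275.4,182) against a predicted 275, and the post is directly beneath. I lower it to a gap of about 8 mm.

Call:
play_rows(commands=[0, 0, 0.001, 0, 0, 0, 255, 0, 0, 0.002, 0, 0, 0, 255, 0, 0, 0.003, 0, 0, 0, 255, 0, 0, 0.005, 0, 0, 0, 255, 0, 0, 0.006, 0, 0, 0, 255, 0, 0, 0.006, 0, 0, 0, 255, 0, 0, 0.004, 0, 0, 0, 255, 0, 0, 0.002, 0, 0, 0, 255])

```text
time: 22.3
tcp_pos: [0.5046, -0.1958, 0.16]
orientation: [0.832, 0.554, -0.0, -0.0]
ft_force: [0.5, 0.7, -2.3]
opening: 0.115
finger_force: 30.0
```

Call:
play_rows(commands=[0, 0, 0.001, 0, 0, 0, 255, 0, 0, 0.001, 0, 0, 0, 255, 0, 0, 0, 0, 0, 0, 255, 0, 0, 0, 0, 0, 0, 255, 0, 0, 0, 0, 0, 0, 255, 0, 0, 0, 0, 0, 0, 255, 0, 0, 0, 0, 0, 0, 255, 0, 0, 0, 0, 0, 0, 255])

```text
time: 23.1
tcp_pos: [0.5049, -0.1958, 0.1587]
orientation: [0.832, 0.554, 0.0, -0.0]
ft_force: [-0.2, -1.0, -1.0]
opening: 0.109
finger_force: 30.0
```

```bash
python3 - <<'E'
from h import *
np.set_printoptions(precision=4,suppress=True)
x,y,w,h=205,130,140,105
im=cams.snapshot("scene");cv2.imwrite("pics/m7.png",cv2.resize(im[y:y+h,x:x+w,::-1],(800,600),interpolation=2))
s=arm.get_state();p=s['tcp_pos'];print(p,s['orientation'],s['ft_force'],s['torque'],s['opening'],s['joint_vel'])
P=[proj("scene",[p[0]+.057*np.cos(a),p[1]+.057*np.sin(a),p[2]-.0456]) for a in np.arange(0,6.28,.1)]
P=(np.array(P)-[x,y]+.5)*800/140;print("pred rim in crop",P.min(0),P.max(0))
E
```

```text
[ 0.5049 -0.1959  0.1587] [0.8324 0.5541 0.     0.    ] [ 0.6148 -0.0566 -2.0403] [-0.0428  0.1091  0.0153] 0.1083436587935679 [ 0.0014  0.0017 -0.0001  0.      0.0001  0.0013 -0.0011]
pred rim in crop [267.2132 295.7041] [546.2299 445.0595]
```

View pics/m7.png

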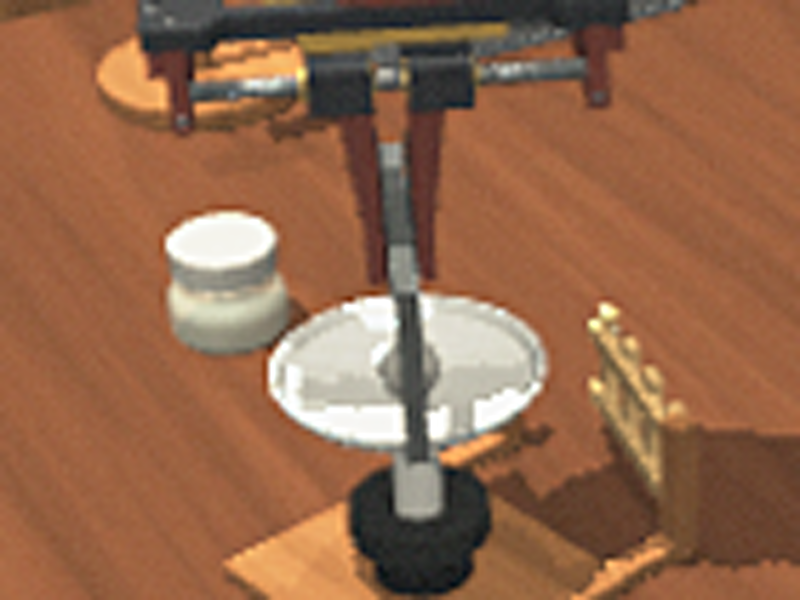

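The rim spans crop x 268–547 with its top at 293, as predicted for a centred dish (267–546, 296). The capsule is mid-dish at (410,365), and the ring is seated below at (420,525).

```bash
python3 -c "
from station import job
print(job.finish_job())"
```

```text
the job is handed in; nothing more can be done
None
```

I seated the ring on the cradle and let go of it; the dish is held level and still about 8 mm above the post tip, turned a quarter turn with the capsule in its middle, and I have handed the job in (no verdict was returned).

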